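# Secure the spare cutter head in its service cradle

### The arm

A 7-joint arm with a two-finger parallel gripper is mounted at the origin on the work surface. World frame = base frame: x ahead of the robot, y to its left, z up, the work surface at z = 0. Lengths are in m, angles in rad, forces in N, time in s.
With the tool pointing down it reaches from about 0.425 to 1.025 m from the base axis. Payload 9.4 kg.
Tool frame: the origin (TCP) lies on the centre line of the jaws, within the pads' length; the fingertips stand 25 mm ahead of it and the grasp point (between the pads) lies 6 mm ahead of it; z points along the fingers, y is the line along which they close (so a half turn about z gives the same grasp; the last joint's range is limited). The gripper opens to 85 mm and grips with 20 to 120 N. Pads are 22 mm wide; open, the fingers measure 114 mm over their backs; the gripper's body (76 mm by 85 mm) begins 54 mm behind the grasp point. The pads swing forward as they close: fully open they stand 13 mm farther back than shut.
Start: joints at [-1.189, 0.599, -0.003, 1.599, 0.002, 0.943, -0.08], TCP at [0.321, 0.65, 0.256] pointing down, gripper open.
Joint ranges: [-2.57, 2.57], [-0.35, 1.97], [-1.29, 1.29], [0.11, 2.56], [-1.05, 4.19], [0.11, 1.86], [-2.63, 2.63]. Speed limits (rad/s): [2.22, 2.22, 3.01, 3.01, 3.14, 3.14, 3.14].

### API

Orientations are given as a unit quaternion [x, y, z, w].
In Python, from rig import r, cams gives the robot as it stands. The module is installed in compiled form; this text tells all that it offers.
- The arm moves only by the shell command python3 -m inch 'ROWS'. ROWS is JSON, a list of rows, each a list of 7 numbers: the gripper's target within -1 to 1 (fully open at 1, half-way at 0, shut at -1), then the shift along the tool's x, y, z normalised to -1 to 1, where 1 is 0.15 m, then the turn, a rotation vector about the tool's x, y, z normalised to -1 to 1, where 1 is 180 degrees. In form: [[jaw, dx, dy, dz, ax, ay, az], ...]. A call has 1 to 20 rows; each row is the pose to reach, as a shift and turn from the pose commanded when the call began, along the tool's axes at that moment, turning the shorter way round; what a row does not reach only later rows make up. A row lasts 1/8 s, in which the tool goes at most 62.5 mm and 10.7 degrees, less where a joint would pass 70% of its speed; a pose out of reach is approached as far as the arm can. A call with a number of a shift or a turn outside -1 to 1 is refused whole. A call with a gripper value outside its range is refused whole. The fingers move at their own pace and stop on an object; the grip force is fixed at half the most. Time passes only in rows, so rows that repeat a pose let the fingers close. It gives the time, the measured TCP pose, the force, the opening and the grip force at its end, in the units of the state.
- r.observe(): the state, without advancing time (a new reading comes with each control period).
- cams.get_image(name): name is "scene" or "top" or "wrist"; returns (picture, depth): 420x560x3 uint8, blue, green, red; 420x560 float32, m along the optical axis (not along the pixel's ray), 0 where there is no reading.
- cams.camera_params(name): a dict with "fovy" (degrees; the focal length in pixels is half the picture's height over the tangent of half this angle, whatever the lens; pixels are square), "cx", "cy" (the principal point, pixels), "D" ([k1, k2, p1, p2, k3] as OpenCV has them; the pictures are not rectified), "rvec" (rotation vector, rad) and "tvec" (3), from world to camera coordinates, as OpenCV has them. Camera axes: x right, y down, z forward; pixel columns grow to the right and rows downward; lengths in m; the calibration is good to about 2 mm. A picture is of the moment at which its call begins: read the wrist's pose just before it. camera_params takes no time and is no camera call; for the wrist camera it gives the pose at the moment of the call.
- r.sign_off(): hands the job in; it is judged then, once.
The state is a dict: "time_s": time; "joint_pos": joint angles; "joint_velocities": joint speeds; "effort": joint torques, N m; "tcp_pos": TCP position; "tcp_rot": TCP orientation; "ft_force": force on the tool from outside, world axes, zero at the start; "wrist_torque": the same for the moment, N m; "width": finger opening in m; "finger_force": force on a finger pad.
Only numpy, scipy, OpenCV 4.12 (cv2) and the standard library are available. Lean on these libraries where they do the work, as an engineer would, in place of code of your own. Each camera call takes 0.05 s, during which the arm holds its last target. There are 200 camera calls.

### The job

Secure the spare cutter head in the service cradle: set it flat on the bed between the low rails with its nose towards the yellow lip but not yet under it, then slide it forward under the lip until it is fully home against the end stop. Then, with the red-knobbed keeper still swung aside, lay the brass retaining bar across the two supports, over the head's tail, centred and fully down in both, and finally swing the keeper fully closed over the bar's end. Let go of everything and leave the other things on the bench where they are.

Things in the scene. Friction and masses are not known exactly. Their poses are not given: they have to be found in the camera images.
- cradle: Fixed cradle, dark steel base x -135 to 90, y -115 to 115 mm, 12 thick. Origin: bench level, where the head's origin lies in plan when home; +x along the bed to the lip. Bed (green felt) top z = 12. Two low rails, inner faces y = +-37, tops z = 22, x -125 to 40. Supports for the bar at x = -42, y = +-66. Keeper pivot at x = -42, y = 98.
- lip (a point): Yellow lip over the bed, 43 (x) x 92 (y) x 8 mm: this point is the middle of the top of its near edge, at x = 45, y = 0, z = 33 mm of the cradle. Its underside is at z = 25. Below it, cheeks with inner faces y = +-37, and the end stop's face at x = 75.
- support_left (a point): Aluminium bar support, 46 (x) x 26 (y) mm. This point: middle of its level floor, at x = -42, y = 66, z = 26 mm of the cradle. The floor lies between two jaws that run along y, 25 mm apart at the floor, flaring to 31 at their tops (z = 38); open at both ends in y.
- support_right (a point): The other bar support, the same, at x = -42, y = -66, z = 26 mm of the cradle.
- cutter_head: Loose, about 0.45 kg: aluminium plate 150 (x) x 64 (y) x 8 mm; on it a cream block, x -10 to 40, y -20 to 20, top at z = 58 (grip its 40 mm width). Origin: centre of the plate's underside. +x: nose, 35 mm of bare plate, black disc on the block's front face; -x: tail, 65 mm bare. Home: origin at x = 0, y = 0 (5 mm play), z = 12 of the cradle, axes alike.
- bar: Loose brass bar, about 0.22 kg, 20 (x) x 160 (y) x 12 mm, with a black square grip lug, 18 x 18 mm, z = 12 to 42, on the middle of its top. Origin: centre of the underside. Laid in the cradle, either way round: origin at x = -42, y = 0, z = 26 of the cradle, y axis along the cradle's y.
- keeper (a joint): Keeper: flat steel arm, 16 mm wide, 6 thick, on a vertical pivot. 0 rad = fully closed, at its limit, arm pointing to the cradle's -y over the bar's end; grows to 1.8 as the arm swings open towards the cradle's -x. Starts at 1.0 to 1.6. Friction (about 1.5 N at the knob) keeps it where it is left.
- keeper_hinge (a point): On the keeper's vertical pivot axis, at the top of its arm (z = 48 in the cradle; the arm's underside is at z = 42, 4 mm above a seated bar).
- keeper_knob (a point): Top centre of the keeper's upright red knob: 14 mm across, 34 mm tall above the arm (z = 48 to 82 in the cradle), 42 mm from the pivot axis.
- cleaner: Bystander: amber bottle of cleaner, 54 mm across, 130 tall. Leave it. Origin: centre of its underside.
- stylus_box: Bystander: small black box with a brass top plate, 50 x 75 x 24 mm. Leave it. Origin: centre of its underside.
- brush: Bystander: hand brush, 150 mm long. Leave it. Origin: centre of its underside.
- loupe: Bystander: black eye loupe, 46 mm across, 45 tall. Leave it. Origin: centre of its underside.
- screwdriver: Bystander: screwdriver, 160 mm long. Leave it. Origin: centre of its underside.
- puck: Bystander: steel record weight, 76 mm across, 40 tall. Leave it. Origin: centre of its underside.
- mug: Bystander: blue mug, 76 mm across, 90 tall. Leave it. Origin: centre of its underside.
There are look-alikes about, which are no part of the job. There is more than one size of the cutter_head; the job needs the middle-sized.

How it is judged:
On the way, in this order (a step that is already met when the one before it is completed fails the run):
1. the cutter head lies flat on the bed between the rails, nose forward, not yet under the lip (x of cutter_head in the frame of cradle between -0.11 and -0.03 m and y of cutter_head in the frame of cradle between -0.008 and 0.008 m and z of cutter_head in the frame of cradle between 0.008 and 0.0155 m and angle between the x axis of cutter_head and the x axis of cradle, either way round below 0.15 rad and angle between cutter_head's own z axis and vertical below 0.05 rad), for 0.1 s.
2. the cutter head is slid under the lip, home against the stop (x of cutter_head in the frame of cradle between -0.007 and 0.004 m and y of cutter_head in the frame of cradle between -0.008 and 0.008 m and z of cutter_head in the frame of cradle between 0.008 and 0.0155 m and angle between the x axis of cutter_head and the x axis of cradle, either way round below 0.15 rad and angle between cutter_head's own z axis and vertical below 0.05 rad), for 0.2 s.
3. with the keeper open, the bar lies fully down in both supports, over the tail (all of step 2 and x of bar in the frame of cradle between -0.049 and -0.035 m and y of bar in the frame of cradle between -0.013 and 0.013 m and z of bar in the frame of cradle between 0.022 and 0.0295 m and angle between the y axis of bar and the y axis of cradle, either way round below 0.1 rad and angle between bar's own z axis and vertical below 0.06 rad and value of joint keeper above 0.5 rad), for 0.2 s.
4. the keeper is swung fully closed over the bar (all of step 2 and x of bar in the frame of cradle between -0.049 and -0.035 m and y of bar in the frame of cradle between -0.013 and 0.013 m and z of bar in the frame of cradle between 0.022 and 0.0295 m and angle between the y axis of bar and the y axis of cradle, either way round below 0.1 rad and angle between bar's own z axis and vertical below 0.06 rad and value of joint keeper below 0.12 rad), for 0.2 s.
At the end, for the whole second after the job is handed in: Head flat on the bed, square within 0.15 rad, nose under the lip, within 7 mm of the stop; bar down in both supports (within 3.5 mm of their floors), within 7 mm of their line, centred within 13 mm, square within 0.1 rad; keeper within 0.12 rad of closed; head and bar at rest (all of step 4 and linear speed of each of bar, cutter_head below 0.02 m/s); the robot touches nothing.
It fails at once if a bystander is moved by more than 30 mm (distance of any of cleaner, stylus_box, brush, loupe, screwdriver, puck, mug from where it was at the start of the episode above 0.03 m).
It also fails if it takes over 67 s, if anything falls off the work surface, if the arm or the gripper's body presses on something with over 40 N, if the wrist force passes 120 N, or if a joint passes its speed limit or range.

## Working session

There is one attempt and no reset: what is moved stays moved. The work goes in short steps, Python scripts to look and compute and a shell command to move; the robot and the scene stay as the last step left them, time stands still between calls to the robot, and variables do not carry over. Pictures are saved under pics/ and viewed, at most 14 in all, crops included, and the job is handed in when it is done.

```bash
mkdir -p pics
cat > h.py <<'E'
import numpy as np, cv2
from rig import r, cams
from scipy.spatial.transform import Rotation as R
def grab(n):
    P=cams.camera_params(n); im,d=cams.get_image(n)
    f=im.shape[0]/2/np.tan(np.radians(P["fovy"])/2)
    K=np.array([[f,0,P["cx"]],[0,f,P["cy"]],[0,0,1]]); Rm=cv2.Rodrigues(np.array(P["rvec"],float))[0]
    return dict(im=im,d=d,K=K,D=np.array(P["D"],float),R=Rm,t=np.array(P["tvec"],float).ravel(),rv=np.array(P["rvec"],float))
def rays(c,uv):
    n=cv2.undistortPoints(np.array(uv,float).reshape(-1,1,2),c["K"],c["D"]).reshape(-1,2)
    return np.c_[n,np.ones(len(n))]
def onplane(c,uv,z):
    w=rays(c,uv)@c["R"]; o=-c["R"].T@c["t"]
    return o+w*((z-o[2])/w[:,2])[:,None]
def cloud(c):
    h,w=c["d"].shape; u,v=np.meshgrid(np.arange(w),np.arange(h))
    p=rays(c,np.c_[u.ravel(),v.ravel()])*c["d"].reshape(-1,1)
    return ((p-c["t"])@c["R"]).reshape(h,w,3)
def proj(c,X): return cv2.projectPoints(np.array(X,float).reshape(-1,1,3),c["rv"],c["t"],c["K"],c["D"])[0].reshape(-1,2)
E
python3 - <<'E'
from h import *
for n in("scene","top"):
    c=grab(n); cv2.imwrite(f"pics/{n}0.png",c["im"]); np.save(f"{n}0.npy",cloud(c)); print(n,-c["R"].T@c["t"],c["R"][2])
print(r.observe()["tcp_rot"])
E
```

```text
scene [ 1.32371146 -0.18843311  0.74493683] [-0.7686512   0.19284136 -0.60990782]
top [ 0.2519743  -0.02031961  1.41223195] [ 0.18282693  0.02507102 -0.9828254 ]
[ 2.27340852e-01  9.73814990e-01 -7.01644376e-04 -1.03055941e-04]
```

View pics/scene0.png

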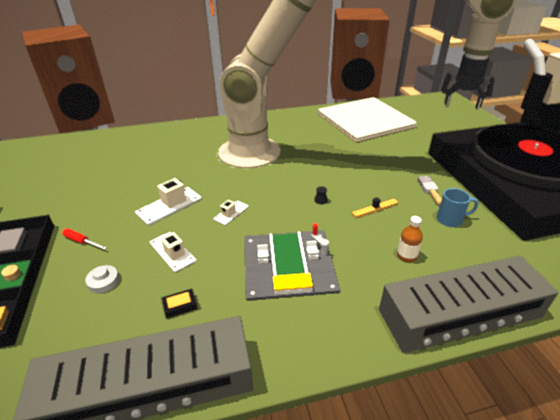

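View pics/top0.png

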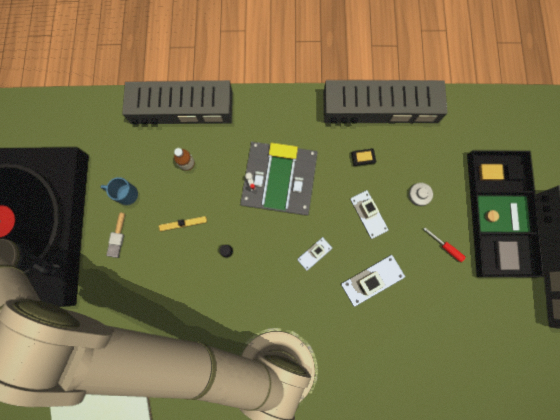

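The scene view has the arm at the left edge, and the top view has +x up and +y left. In the top view the cradle is at about (280,178) with its yellow lip at (284,150) and the red keeper knob at (251,183). The bar is at (183,223). There are three heads, at (315,254), (369,213) and (373,281), and the middle-sized one is at (369,213).

```bash
cat > m0.py <<'E'
from h import *
c=grab("top"); im=c["im"]; hsv=cv2.cvtColor(im,cv2.COLOR_BGR2HSV)
def blob(name,lo,hi,box,z,a=None):
    m=cv2.inRange(hsv,lo,hi); k=np.zeros_like(m); x0,y0,x1,y1=box; k[y0:y1,x0:x1]=m[y0:y1,x0:x1]
    cs,_=cv2.findContours(k,0,cv2.CHAIN_APPROX_NONE); q=max(cs,key=cv2.contourArea)
    p=onplane(c,q.reshape(-1,2),z)[:,:2]
    (cx,cy),(w,h),an=cv2.minAreaRect((p*1000).astype(np.float32))
    print(name,"c",round(cx,1),round(cy,1),"size",round(w,1),round(h,1),"ang",round(an,1),len(q)); return p
blob("lip",(22,150,120),(35,255,255),(265,135,305,165),.033)
blob("base",(0,0,40),(179,80,255),(230,135,325,220),.012)
blob("felt",(45,120,40),(85,255,255),(255,150,305,215),.012)
blob("knob",(0,150,80),(6,255,255),(240,165,262,200),.082)
blob("head",(0,0,140),(179,60,255),(345,185,395,240),.008)
blob("block",(12,20,120),(35,120,255),(345,185,395,240),.058)
blob("blockblack",(0,0,0),(179,255,60),(355,190,390,225),.058)
blob("bar",(15,120,110),(35,255,255),(150,205,215,240),.012)
blob("lug",(0,0,0),(179,255,50),(170,212,195,235),.042)
blob("big",(0,0,140),(179,60,255),(335,252,412,310),.008)
blob("small",(0,0,140),(179,60,255),(295,235,335,272),.008)
cv2.imwrite("pics/crop.png",cv2.resize(np.hstack([im[130:230,230:330],im[180:250,340:410].copy() if 0 else cv2.copyMakeBorder(im[180:250,335:405],0,30,0,0,0)]),None,fx=4,fy=4,interpolation=cv2.INTER_CUBIC))
E
python3 m0.py
```

```text
lip c 709.7 -20.5 size 92.9 45.7 ang 81.4 74
base c 621.2 -6.8 size 233.1 227.4 ang 81.4 378
felt c 678.7 -15.9 size 61.5 21.8 ang 83.4 66
knob c 574.2 77.5 size 14.0 9.1 ang 44.7 10
head c 498.0 -307.5 size 154.0 66.2 ang 25.8 114
block c 441.5 -252.1 size 78.3 44.4 ang 18.5 136
blockblack c 511.7 -300.4 size 21.5 17.5 ang 26.7 18
bar c 472.1 267.8 size 34.3 81.9 ang 5.4 62
lug c 461.3 310.0 size 14.8 14.3 ang 18.9 13
big c 280.1 -313.5 size 84.8 194.7 ang 29.5 145
small c 366.1 -124.8 size 51.1 114.3 ang 41.1 75
```

View pics/crop.png

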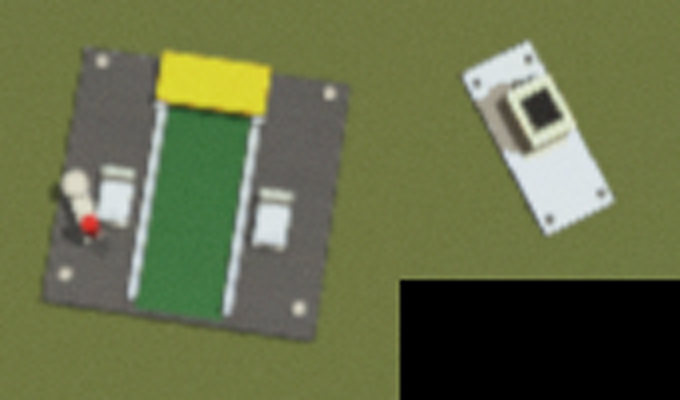

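```bash
cat > plan.py <<'E'
# work out the shift/turn (normalised) for waypoints x y z(mm) yaw(deg, of the tool's y axis, mod 180 handled by caller)
from h import *
def axes(a):
    a=np.radians(a); y=np.array([np.cos(a),np.sin(a),0]); z=np.array([0,0,-1.]); return np.array([np.cross(y,z),y,z])
def plan(wps,start=None):
    o=r.observe(); M=R.from_quat(o["tcp_rot"]).as_matrix(); p=np.array(o["tcp_pos"]); 
    if start is not None: p=np.array(start[:3])/1e3; M=axes(start[3]).T
    print("now",(p*1e3).round(1),"yaw",np.degrees(np.arctan2(M[1,1],M[0,1])).round(2),"t",round(o["time_s"],2),"w",round(o["width"],4),"ff",o["finger_force"],"F",np.round(o["ft_force"],1))
    for w in wps:
        q=np.array(w[:3])/1e3; N=axes(w[3]).T
        d=M.T@(q-p)/.15; a=R.from_matrix(M.T@N).as_rotvec()/np.pi
        n=max(np.linalg.norm(q-p)/.0625,np.linalg.norm(a)*180/10.7)
        print(w,"->",d.round(4).tolist()+a.round(4).tolist(),"rows>=",round(n,1),"TOO FAR" if abs(d).max()>1 else ""); p,M=q,N
E
python3 - <<'E'
from plan import *
plan([(430,520,256,63.7),(545,385,256,40),(620,250,256,15),(640,60,256,-15),(640,-100,256,-40),(560,-230,256,-64.2),(500,-290,230,-64.2)])
E
```

```text
now [321.  649.7 255.6] yaw 63.72 t 0.15 w 0.0857 ff 0.0 F [ 0.1 -0.1 -0. ]
(430, 520, 256, 63.7) -> [-1.0348, -0.4535, -0.0019, -0.0004, 0.0, 0.0001] rows>= 2.7 TOO FAR
(545, 385, 256, 40) -> [-1.0861, -0.4671, 0.0, 0.0, 0.0, 0.1317] rows>= 2.8 TOO FAR
(620, 250, 256, 15) -> [-1.0108, -0.1955, 0.0, 0.0, 0.0, 0.1389] rows>= 2.5 TOO FAR
(640, 60, 256, -15) -> [-1.258, -0.199, 0.0, 0.0, 0.0, 0.1667] rows>= 3.1 TOO FAR
(640, -100, 256, -40) -> [-1.0303, 0.2761, 0.0, 0.0, 0.0, 0.1389] rows>= 2.6 TOO FAR
(560, -230, 256, -64.2) -> [-1.0067, 0.1485, 0.0, 0.0, 0.0, 0.1344] rows>= 2.4 TOO FAR
(500, -290, 230, -64.2) -> [-0.5342, 0.186, 0.1733, 0.0, 0.0, 0.0] rows>= 1.4
```

```bash
python3 -m inch '[[1,-1,-0.4,0,0,0,0.06],[1,-1,-0.4,0,0,0,0.06],[1,-1,-0.4,0,0,0,0.06]]' >/dev/null
python3 -m inch '[[1,-1,-0.4,0,0,0,0.13],[1,-1,-0.4,0,0,0,0.13],[1,-1,-0.4,0,0,0,0.13]]' >/dev/null
python3 -m inch '[[1,-1,-0.2,0,0,0,0.14],[1,-1,-0.2,0,0,0,0.14],[1,-1,-0.2,0,0,0,0.14]]' >/dev/null
python3 -m inch '[[1,-1,-0.1,0,0,0,0.15],[1,-1,-0.1,0,0,0,0.15],[1,-1,-0.1,0,0,0,0.15]]'
python3 - <<'E'
from plan import *
plan([(600,-80,256,-30),(580,-210,240,-64.2),(500,-290,220,-64.2)])
E
```

```text
time_s: 1.65
tcp_pos: [0.5563, 0.0922, 0.2565]
tcp_rot: [0.834, 0.551, -0.0, 0.0]
ft_force: [0.1, 1.0, -0.1]
width: 0.0853
finger_force: 0.0
now [556.3  92.2 256.5] yaw -23.1 t 1.65 w 0.0853 ff 0.0 F [ 0.1  1.  -0.1]
(600, -80, 256, -30) -> [-0.9416, 0.7186, 0.004, 0.0001, 0.0002, 0.0384] rows>= 2.8 
(580, -210, 240, -64.2) -> [-0.8172, 0.3179, 0.1067, 0.0, 0.0, 0.19] rows>= 3.2 
(500, -290, 220, -64.2) -> [-0.7123, 0.248, 0.1333, 0.0, 0.0, 0.0] rows>= 1.8
```

```bash
python3 -m inch '[[1,-0.6,0.45,0,0,0,0.04],[1,-0.6,0.45,0,0,0,0.04],[1,-0.6,0.45,0,0,0,0.04],[1,-0.6,0.45,0,0,0,0.04]]'
python3 - <<'E'
from h import *
c=grab("wrist"); print(-c["R"].T@c["t"],c["R"][2])
yaw=np.radians(-8.6)
for X in [(-135,115,12),(-135,-115,12),(90,115,12),(90,-115,12),(45,0,33)]:
    x,y,z=X; print(proj(c,np.array([643.6+x*np.cos(yaw)-y*np.sin(yaw),-10.4+x*np.sin(yaw)+y*np.cos(yaw),z])/1e3).round())
cv2.imwrite("pics/w1.png",c["im"]); np.savez("w1.npz",**c)
E
```

```text
time_s: 2.15
tcp_pos: [0.5842, -0.0122, 0.2559]
tcp_rot: [0.865, 0.502, -0.0, -0.001]
ft_force: [-0.2, -0.0, 0.1]
width: 0.0857
finger_force: 0.0
[0.62058735 0.05161384 0.37295859] [-0.14253645 -0.24697479 -0.95848151]
[[163.  94.]]
[[251. 286.]]
[[378.   3.]]
[[438. 220.]]
[[374. 138.]]
```

View pics/w1.png

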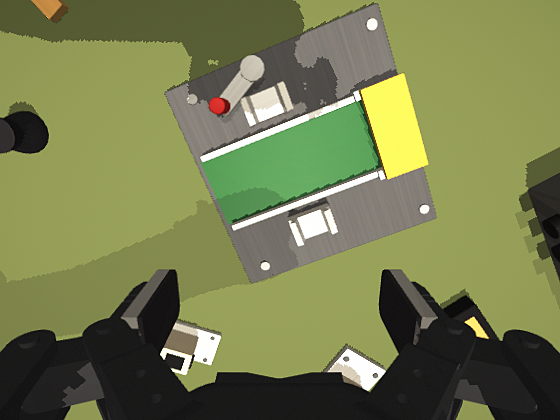

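The wrist view shows the whole cradle: base corners at (165,93), (252,283), (378,3) and (437,217), the lip at (393,127), the knob at (219,105) and the pivot at (251,67). I'll refine the cradle pose from this view.

Run:
```python
from h import *
c=dict(np.load("w1.npz")); hsv=cv2.cvtColor(c["im"],cv2.COLOR_BGR2HSV)
def blob(name,m,z):
    cs,_=cv2.findContours(m,0,cv2.CHAIN_APPROX_NONE); q=max(cs,key=cv2.contourArea)
    p=onplane(c,q.reshape(-1,2),z)*1e3; b=cv2.minAreaRect(p[:,:2].astype(np.float32)); print(name,np.round(b[0],1),np.round(b[1],1),round(b[2],1)); return q
blob("lip",cv2.inRange(hsv,(22,150,120),(35,255,255)),.033)
m=cv2.inRange(hsv,(25,85,0),(90,255,255)); m[:,480:]=255   # green bench
base=255-m; base[300:]=0; base[:,:150]=0; base[:,450:]=0; base=cv2.morphologyEx(base,cv2.MORPH_OPEN,np.ones((3,3)))
q=blob("base+rails",base,.012)
blob("felt",cv2.inRange(hsv,(45,120,60),(85,255,255)),.012)
k=cv2.inRange(hsv,(0,150,80),(6,255,255)); mm=cv2.moments(k); print("knob",onplane(c,[(mm["m10"]/mm["m00"],mm["m01"]/mm["m00"])],.080)*1e3)
print("pivot",onplane(c,[(252,66)],.05)*1e3)
X=cloud(c); 
for n,(u,v) in dict(lip=(395,128),felt=(290,160),fl=(268,106),fr=(313,226),bench=(120,200)).items(): print(n,(np.nanmedian(X[v-2:v+3,u-2:u+3].reshape(-1,3),0)*1e3).round(1))
g=q.reshape(-1,2)
e=cv2.approxPolyDP(q,8,True).reshape(-1,2); print(e.tolist(), (onplane(c,e,.012)*1e3).round(0)[:,:2].tolist())
```

```text
lip [710.  -18.4] [91.5 42.9] 81.5
base+rails [622.2  -4.8] [229.3 223.8] 81.4
felt [689.2 -22.2] [33.1  2.6] 81.3
knob [[579.47698718  79.50378394  80.        ]]
pivot [[618.34641494  95.78468322  50.        ]]
lip [710.  -18.6  32.5]
felt [605.2   2.   11.6]
fl [613.   60.3  24.9]
fr [592.7 -69.8  25.1]
bench [ 4.155e+02  5.680e+01 -4.000e-01]
[[377, 3], [165, 92], [250, 282], [435, 218], [423, 167], [388, 180], [379, 167], [228, 224], [200, 164], [397, 75]] [[749.0, 91.0], [530.0, 124.0], [495.0, -99.0], [714.0, -134.0], [724.0, -74.0], [686.0, -69.0], [684.0, -51.0], [511.0, -26.0], [521.0, 46.0], [738.0, 23.0]]
```

Run:
```python
from plan import *
plan([(590,-130,240,-48),(560,-255,215,-64.2),(511,-301,200,-64.2)])
```

```text
now [584.1 -11.6 256. ] yaw -29.74 t 2.2 w 0.0851 ff 0.0 F [-0.1  0.2 -0.5]
(590, -130, 240, -48) -> [-0.6658, 0.4256, 0.1056, -0.0004, -0.0001, 0.1014] rows>= 1.9 
(560, -255, 215, -64.2) -> [-0.7062, 0.4855, 0.1667, 0.0, 0.0, 0.09] rows>= 2.1 
(511, -301, 200, -64.2) -> [-0.4276, 0.1339, 0.1, 0.0, 0.0, 0.0] rows>= 1.1
```

```bash
python3 -m inch '[[1,-0.67,0.42,0.1,0,0,0.1014],[1,-0.67,0.42,0.1,0,0,0.1014],[1,-0.67,0.42,0.1,0,0,0.1014]]' >/dev/null
python3 -m inch '[[1,-0.9,0.45,0.2,0,0,0.09],[1,-0.9,0.45,0.2,0,0,0.09],[1,-0.9,0.45,0.2,0,0,0.09],[1,-0.9,0.45,0.2,0,0,0.09]]' >/dev/null
python3 -m inch '[[1,-0.6,0.1,0,0,0,0],[1,-0.6,0.1,0,0,0,0],[1,-0.6,0.1,0,0,0,0]]'
python3 - <<'E'
from plan import *
plan([])
c=grab("wrist"); cv2.imwrite("pics/w2.png",c["im"]); np.savez("w2.npz",**c)
E
```

```text
time_s: 3.45
tcp_pos: [0.4583, -0.324, 0.2117]
tcp_rot: [0.975, 0.222, 0.0, -0.0]
ft_force: [0.9, 0.0, 0.3]
width: 0.0853
finger_force: 0.0
now [ 458.3 -324.   211.7] yaw -64.31 t 3.45 w 0.0853 ff 0.0 F [0.9 0.  0.3]
```

View pics/w2.png

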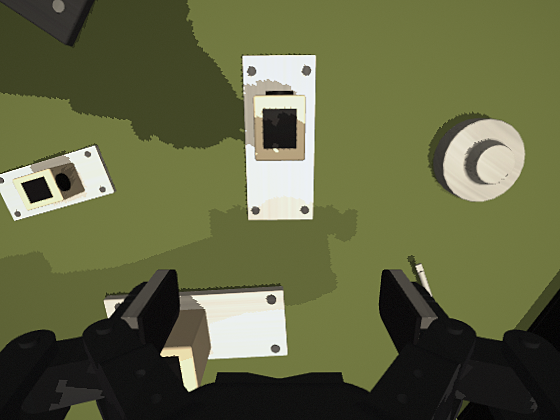

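The middle head is square to the tool. Its plate spans (243,55) to (315,220), the block top is at (280,128), and the nose disc at (280,93) points away from the fingers. Next I'll compute its exact pose.

Run:
```python
from plan import *
c=dict(np.load("w2.npz")); X=cloud(c)*1e3; hsv=cv2.cvtColor(c["im"],cv2.COLOR_BGR2HSV)
k=np.zeros(hsv.shape[:2],np.uint8); k[45:230,235:325]=255
def rect(m,z,n):
    cs,_=cv2.findContours(m,0,cv2.CHAIN_APPROX_NONE); q=max(cs,key=cv2.contourArea)
    b=cv2.minAreaRect((onplane(c,q.reshape(-1,2),z)[:,:2]*1e3).astype(np.float32)); print(n,np.round(b[0],1),np.round(b[1],1),round(b[2],1))
m=(255-cv2.inRange(hsv,(30,80,0),(90,255,255)))&k; m=cv2.morphologyEx(m,cv2.MORPH_OPEN,np.ones((5,5)))
rect(m,.008,"plate")
zt=((X[...,2]>53)&(X[...,2]<64)).astype(np.uint8)*255&k; rect(zt,.058,"top"); print(np.median(X[...,2][zt>0]))
zp=((X[...,2]>4)&(X[...,2]<64)).astype(np.uint8)*255&k; rect(zp,.008,"plate-depth")
```

```text
plate [ 498.2 -304.5] [150.   64.5] 26.2
top [ 513.  -296.8] [51.7 39.6] 25.8
57.553276687330495
plate-depth [ 498.4 -304. ] [149.   63.8] 26.1
```

Run:
```python
from plan import *
plan([(512.2,-297.5,120,-64),(512.2,-297.5,48,-64)])
```

```text
now [ 459.8 -323.2  211.6] yaw -64.2 t 3.5 w 0.0852 ff 0.0 F [ 0.8  0.7 -0.6]
(512.2, -297.5, 120, -64) -> [0.3883, -0.0016, 0.6109, -0.0002, -0.0005, -0.0011] rows>= 1.7 
(512.2, -297.5, 48, -64) -> [0.0, 0.0, 0.48, 0.0, 0.0, 0.0] rows>= 1.2
```

```bash
python3 -m inch '[[1,0.388,0,0.61,0,0,-0.001],[1,0.388,0,0.61,0,0,-0.001],[1,0.388,0,0.61,0,0,-0.001],[1,0.388,0,0.61,0,0,-0.001]]' >/dev/null
python3 -m inch '[[1,0,0,0.24,0,0,0],[1,0,0,0.48,0,0,0],[1,0,0,0.48,0,0,0],[1,0,0,0.48,0,0,0],[-1,0,0,0.48,0,0,0],[-1,0,0,0.48,0,0,0],[-1,0,0,0.48,0,0,0],[-1,0,0,0.48,0,0,0],[-1,0,0,0.48,0,0,0],[-1,0,0,0.48,0,0,0]]'
python3 - <<'E'
from plan import *
plan([])
E
```

```text
time_s: 5.25
tcp_pos: [0.5114, -0.2998, 0.0487]
tcp_rot: [0.975, 0.224, 0.001, 0.0]
ft_force: [-0.1, 0.6, 8.5]
width: 0.0394
finger_force: 61.6
now [ 511.4 -299.8   48.7] yaw -64.15 t 5.25 w 0.0394 ff 61.60846710205078 F [-0.1  0.6  8.5]
```

```bash
python3 -m inch '[[-1,0,0,-0.4,0,0,0],[-1,0,0,-0.7,0,0,0],[-1,0,0,-0.7,0,0,0],[-1,0,0,-0.7,0,0,0]]'
python3 - <<'E'
from plan import *
plan([(560,-190,154,-80),(585,-60,154,-98.5),(594.8,-1.6,154,-98.5)])
E
```

```text
time_s: 5.75
tcp_pos: [0.5108, -0.299, 0.1521]
tcp_rot: [0.975, 0.224, -0.0, -0.001]
ft_force: [0.0, 0.7, -3.2]
width: 0.0393
finger_force: 63.3
now [ 510.8 -299.   152.1] yaw -64.12 t 5.75 w 0.0393 ff 63.253440856933594 F [ 0.   0.7 -3.2]
(560, -190, 154, -80) -> [0.6124, -0.5103, -0.0124, -0.0003, 0.0001, 0.0882] rows>= 1.9 
(585, -60, 154, -98.5) -> [0.3146, -0.8246, 0.0, 0.0, 0.0, 0.1028] rows>= 2.1 
(594.8, -1.6, 154, -98.5) -> [0.0071, -0.3947, 0.0, 0.0, 0.0, 0.0] rows>= 0.9
```

```bash
python3 -m inch '[[-1,0.3,-0.25,0,0,0,0.044],[-1,0.61,-0.51,0,0,0,0.088],[-1,0.61,-0.51,0,0,0,0.088],[-1,0.61,-0.51,0,0,0,0.088]]' >/dev/null
python3 -m inch '[[-1,0.16,-0.41,0,0,0,0.05],[-1,0.31,-0.82,0,0,0,0.103],[-1,0.31,-0.82,0,0,0,0.103],[-1,0.31,-0.82,0,0,0,0.103]]' >/dev/null
python3 -m inch '[[-1,0,-0.2,0,0,0,0],[-1,0,-0.39,0,0,0,0],[-1,0,-0.39,0,0,0,0],[-1,0,-0.39,0,0,0,0]]' >/dev/null
python3 - <<'E'
from plan import *
plan([(594.8,-1.6,154,-98.5)])
for n in("wrist","top"):
    c=grab(n); cv2.imwrite(f"pics/{n}3.png",c["im"]); np.savez(f"{n}3.npz",**c)
E
```

```text
now [592.9  -6.8 153. ] yaw -98.7 t 7.25 w 0.0392 ff 63.07014226913452 F [-0.2 -1.4 -3.4]
(594.8, -1.6, 154, -98.5) -> [0.0075, -0.0362, -0.0068, 0.0003, -0.0001, -0.0011] rows>= 0.1
```

View pics/wrist3.png

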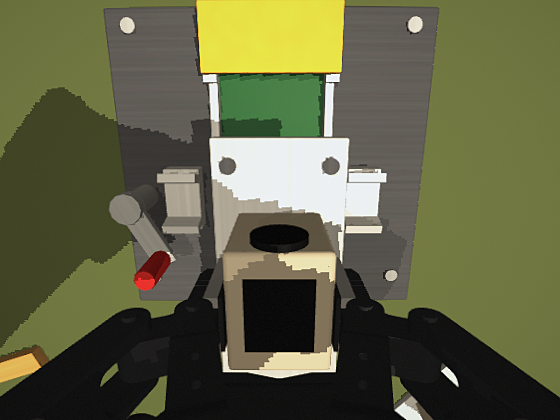

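The head is held square and its nose edge runs from (210,138) to (349,138). The lip is at (270,37) and the rails at (213,105) and (330,105). Next I'll measure the head against the cradle in this one view.

```bash
cat > rel.py <<'E'
from plan import *
O=np.array([644.2,-9.0]); Y=np.radians(-8.55)
def tocr(p): d=np.asarray(p)[...,:2]-O; return np.stack([d[...,0]*np.cos(Y)+d[...,1]*np.sin(Y),-d[...,0]*np.sin(Y)+d[...,1]*np.cos(Y)],-1)
def fromcr(x,y): return (O[0]+x*np.cos(Y)-y*np.sin(Y), O[1]+x*np.sin(Y)+y*np.cos(Y))
E
python3 - <<'E'
from rel import *
c=dict(np.load("wrist3.npz")); hsv=cv2.cvtColor(c["im"],cv2.COLOR_BGR2HSV)
m=cv2.inRange(hsv,(22,150,120),(35,255,255)); m[100:]=0; q=max(cv2.findContours(m,0,cv2.CHAIN_APPROX_NONE)[0],key=cv2.contourArea).reshape(-1,2)
# near edge of lip: lowest rows
e=np.array([(u,q[q[:,0]==u,1].max()) for u in range(215,330,4)]); p=onplane(c,e,.033)*1e3; f=np.polyfit(p[:,1],p[:,0],1)
L=np.array([q[np.abs(q[:,1]-v)<=1][:,0].min() for v in range(20,65,5)]);Rr=np.array([q[np.abs(q[:,1]-v)<=1][:,0].max() for v in range(20,65,5)])
l=onplane(c,np.c_[L,range(20,65,5)],.033)*1e3; rr=onplane(c,np.c_[Rr+1,range(20,65,5)],.033)*1e3
print("lip near edge cr",tocr(p).mean(0),"slope deg",np.degrees(np.arctan(f[0])),"lip y mid",tocr(l)[:,1].mean(),tocr(rr)[:,1].mean())
X=cloud(c)*1e3
patch=X[150:165,230:330]; print("plate z",np.median(patch[...,2]), "bed z",np.median(X[110:125,240:310,2]))
zt=np.median(patch[...,2])/1e3
w=((hsv[...,1]<60)&(hsv[...,2]>120)).astype(np.uint8)
e=np.array([(u,[v for v in range(125,150) if w[v:v+4,u].all()][0]) for u in range(222,340,6)]); print(e[[0,-1]].tolist())
p=onplane(c,e,zt)*1e3; f=np.polyfit(p[:,1],p[:,0],1); print("nose edge cr x",tocr(p).mean(0),"yaw",np.degrees(np.arctan(-f[0])))
d=onplane(c,[(210,140),(349,140)],zt)*1e3; print("corners cr",tocr(d))
bl=X[290:340,255:310]; print("block top z",np.median(bl[...,2]), "head tilt",np.polyfit(np.arange(150,205),np.median(X[150:205,250:310,2],1),1)*55)
print("tcp cr",tocr(np.array(r.observe()["tcp_pos"])*1e3))
E
```

```text
lip near edge cr [45.86136161  0.12183846] slope deg 8.717326219872815 lip y mid 45.5797346939541 -45.50427119858994
plate z 111.54659575854062 bed z 11.478325723903875
[[222, 138], [336, 138]]
nose edge cr x [ 9.86580596 -4.76643876] yaw -5.730948429804093
corners cr [[  8.51157287  26.59729059]
 [  8.34028934 -36.6402256 ]]
block top z 162.39297882535539 head tilt [5.84903332e-02 6.12334107e+03]
tcp cr [-51.09568874  -5.08152233]
```

```bash
python3 -m inch '[[-1,0,-0.033,0,0,0,0],[-1,0,-0.033,0.2,0,0,0],[-1,0,-0.033,0.4,0,0,0],[-1,0,-0.033,0.56,0,0,0],[-1,0,-0.033,0.56,0,0,0],[-1,0,-0.033,0.56,0,0,0]]'
python3 -m inch '[[-1,0,0,0.02,0,0,0],[-1,0,0,0.03,0,0,0],[-1,0,0,0.03,0,0,0]]'
python3 - <<'E'
from rel import *
o=r.observe(); print(tocr(np.array(o["tcp_pos"])*1e3),o["tcp_pos"],o["ft_force"])
E
```

```text
time_s: 8.1
tcp_pos: [0.5943, 0.0005, 0.0695]
tcp_rot: [0.997, -0.075, 0.0, 0.0]
ft_force: [0.6, 0.5, -3.2]
width: 0.0395
finger_force: 62.9
time_s: 8.48
tcp_pos: [0.594, 0.0011, 0.0645]
tcp_rot: [0.997, -0.074, 0.0, -0.0]
ft_force: [0.4, 0.6, -3.9]
width: 0.0391
finger_force: 62.9
[-51.17133125   2.47150198] [0.59396481 0.0010518  0.06450859] [ 0.42939552  0.58183512 -3.86292566]
```

```bash
python3 -m inch '[[-1,0,0,0.012,0,0,0],[-1,0,0,0.018,0,0,0],[-1,0,0,0.018,0,0,0]]'
python3 - <<'E'
from rel import *
c=grab("wrist"); X=cloud(c)*1e3; hsv=cv2.cvtColor(c["im"],cv2.COLOR_BGR2HSV); np.savez("wrist4.npz",**c)
print("plate z",[np.median(X[v:v+8,235:325,2]).round(2) for v in (150,165,180)],"bed",np.median(X[110:125,240:310,2]))
print(tocr(np.array(r.observe()["tcp_pos"])*1e3))
E
```

```text
time_s: 8.85
tcp_pos: [0.5938, 0.0009, 0.0615]
tcp_rot: [0.997, -0.074, -0.0, 0.0]
ft_force: [0.1, 0.1, -4.2]
width: 0.0396
finger_force: 62.9
plate z [np.float64(20.03), np.float64(20.01), np.float64(20.04)] bed 11.534867727012312
[-51.24331005   2.25615097]
```

```bash
python3 -m inch '[[-1,0,0,0.01,0,0,0],[-1,0,0,0.01,0,0,0],[0.15,0,0,0.01,0,0,0],[0.15,0,0,0.01,0,0,0],[0.15,0,0,0.01,0,0,0],[-1,0,0,0.01,0,0,0],[-1,0,0,0.01,0,0,0],[-1,0,0,0.01,0,0,0],[-1,0,0,0.01,0,0,0]]'
python3 - <<'E'
from rel import *
c=grab("wrist"); X=cloud(c)*1e3; np.savez("wrist4.npz",**c); hsv=cv2.cvtColor(c["im"],cv2.COLOR_BGR2HSV)
print("plate z",[np.median(X[v:v+8,235:325,2]).round(2) for v in (150,165,180)])
k=((X[...,2]>17)&(X[...,2]<26)).astype(np.uint8); k[215:]=0
b=tocr(X[(k>0)]); b=b[(abs(b[:,1])<50)]
w=((hsv[...,1]<60)&(hsv[...,2]>100)).astype(np.uint8)
cv2.imwrite("pics/w4.png",c["im"])
print(tocr(np.array(r.observe()["tcp_pos"])*1e3),r.observe()["width"])
E
```

```text
time_s: 10.02
tcp_pos: [0.594, 0.0009, 0.0602]
tcp_rot: [0.997, -0.074, 0.0, -0.0]
ft_force: [-0.7, 0.0, 4.8]
width: 0.0393
finger_force: 61.4
plate z [np.float64(19.38), np.float64(19.32), np.float64(19.39)]
[-51.08042778   2.29736802] 0.03967658725128805
```

View pics/w4.png

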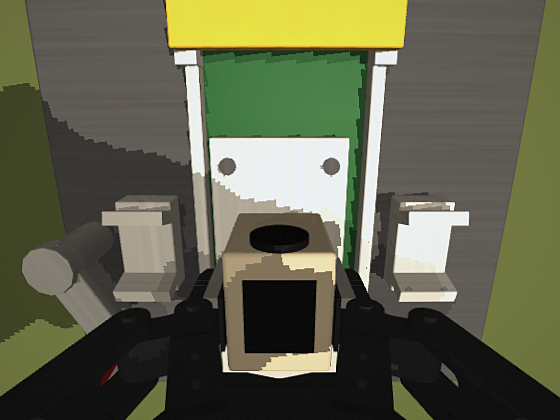

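The head is flat on the bed between the rails, short of the lip. It sits about 2–3 mm to the left, with a 7 px gap on the left against 13 px on the right. I'll slide it forward and trim that.

```bash
python3 -m inch '[[-1,0.03,0.014,0,0,0,0],[-1,0.1,0.014,0,0,0,0],[-1,0.2,0.014,0,0,0,0],[-1,0.3,0.014,0,0,0,0],[-1,0.38,0.014,0,0,0,0],[-1,0.42,0.014,0,0,0,0],[-1,0.42,0.014,0,0,0,0]]'
python3 -m inch '[[-1,0.008,0,0,0,0,0],[-1,0.014,0,0,0,0,0],[-1,0.014,0,0,0,0,0]]'
python3 - <<'E'
from rel import *
o=r.observe(); print(tocr(np.array(o["tcp_pos"])*1e3),o["ft_force"])
E
```

```text
time_s: 10.95
tcp_pos: [0.6557, -0.0107, 0.0603]
tcp_rot: [0.997, -0.074, -0.0, -0.0]
ft_force: [-2.2, -0.3, 7.1]
width: 0.0393
finger_force: 61.8
time_s: 11.32
tcp_pos: [0.6568, -0.0108, 0.0603]
tcp_rot: [0.997, -0.075, -0.001, -0.0]
ft_force: [-5.4, 1.4, 8.7]
width: 0.039
finger_force: 62.1
[12.71432436  0.08107666] [-5.43722241  1.42336464  8.67683429]
```

```bash
python3 -m inch '[[-1,0.01,0,0,0,0,0],[-1,0.014,0,0,0,0,0],[-1,0.014,0,0,0,0,0]]'
python3 -m inch '[[-1,0.01,0,0,0,0,0],[-1,0.01,0,0,0,0,0],[-1,0.01,0,0,0,0,0]]'
python3 - <<'E'
from rel import *
o=r.observe(); print(tocr(np.array(o["tcp_pos"])*1e3),o["ft_force"])
E
```

```text
time_s: 11.7
tcp_pos: [0.6585, -0.0111, 0.0603]
tcp_rot: [0.997, -0.075, -0.001, -0.0]
ft_force: [-6.9, 1.9, 9.4]
width: 0.0392
finger_force: 62.3
time_s: 12.08
tcp_pos: [0.6586, -0.0111, 0.0603]
tcp_rot: [0.997, -0.075, -0.003, -0.001]
ft_force: [-13.1, 2.2, 15.0]
width: 0.0393
finger_force: 63.0
[14.49961338  0.08848579] [-13.1106238    2.21848862  15.04687407]
```

```bash
python3 -m inch '[[-1,-0.012,0,0,0,0,0],[1,-0.012,0,0,0,0,0],[1,-0.012,0,0,0,0,0],[1,-0.012,0,0,0,0,0],[1,-0.012,0,0,0,0,0],[1,-0.012,0,0,0,0,0]]'
python3 -m inch '[[1,0,0,-0.2,0,0,0],[1,0,0,-0.5,0,0,0],[1,0,0,-1,0,0,0],[1,0,0,-1,0,0,0],[1,0,0,-1,0,0,0]]'
python3 -m inch '[[1,-0.7,0,-0.3,0,0,0],[1,-0.7,0,-0.3,0,0,0],[1,-0.7,0,-0.3,0,0,0],[1,-0.7,0,-0.3,0,0,0]]'
python3 - <<'E'
from rel import *
c=grab("wrist"); cv2.imwrite("pics/w5.png",c["im"]); np.savez("w5.npz",**c); plan([])
E
```

```text
time_s: 12.82
tcp_pos: [0.6598, -0.0111, 0.06]
tcp_rot: [0.997, -0.074, 0.0, 0.0]
ft_force: [-0.2, -0.3, 0.2]
width: 0.0856
finger_force: 0.0
time_s: 13.45
tcp_pos: [0.66, -0.0108, 0.2107]
tcp_rot: [0.997, -0.074, 0.001, -0.0]
ft_force: [-0.4, 1.0, -0.4]
width: 0.0852
finger_force: 0.0
time_s: 13.95
tcp_pos: [0.5561, 0.0051, 0.2541]
tcp_rot: [0.997, -0.074, -0.0, 0.0]
ft_force: [0.6, 0.4, 0.4]
width: 0.0857
finger_force: 0.0
now [556.4   4.9 254.1] yaw -98.49 t 14.0 w 0.0856 ff 0.0 F [-0.  -0.9 -0.2]
```

View pics/w5.png

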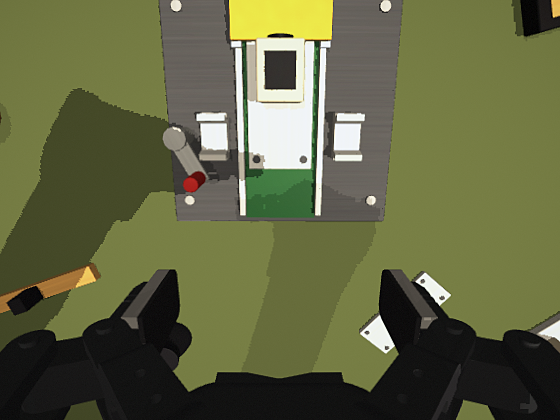

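The head sits under the lip, with its tail edge at v≈169 between u=249 and 312. The keeper is still open, with its knob at (193,183). I'll check the tail position numerically, refine the knob and supports, and plan the route to the bar.

Run:
```python
from rel import *
c=dict(np.load("w5.npz")); X=cloud(c)*1e3; hsv=cv2.cvtColor(c["im"],cv2.COLOR_BGR2HSV)
w=((hsv[...,1]<60)&(hsv[...,2]>90))
e=np.array([(u,max(v for v in range(150,185) if w[v,u])+.5) for u in range(265,308,3)]); print("tail cr",tocr(onplane(c,e,.020)*1e3).mean(0), "bed check", tocr(onplane(c,[(247,169),(313,169)],.020)*1e3))
m=cv2.inRange(hsv,(22,150,120),(35,255,255)); m[60:]=0;e=np.array([(u,max(np.where(m[:,u])[0])+.5) for u in range(240,325,5) if not 255<u<308]); print("lip near",tocr(onplane(c,e,.033)*1e3).mean(0))
d=tocr(X)
for s,(u0,u1) in dict(l=(195,235),r=(330,370)).items():
    P=X[105:170,u0:u1].reshape(-1,3); D=d[105:170,u0:u1].reshape(-1,2)
    f=D[(P[:,2]>23)&(P[:,2]<28)]; t=D[(P[:,2]>35)&(P[:,2]<40)]; print(s,"floor mean",np.round((np.percentile(f,3,0)+np.percentile(f,97,0))/2,1),"jaw tops",np.round((np.percentile(t,2,0)+np.percentile(t,98,0))/2,1))
k=cv2.inRange(hsv,(0,150,80),(6,255,255)); cs=max(cv2.findContours(k,0,1)[0],key=cv2.contourArea); K=X[(k>0)&(X[...,2]>77)&(X[...,2]<88)]; print("knob top",K.mean(0),tocr(K.mean(0)))
plan([(520,110,254,-80),(480,220,230,-72),(430,270,230,-72)],)
c=grab("top"); im=c["im"][200:245,145:220]; cv2.imwrite("pics/bar.png",cv2.resize(im,None,fx=8,fy=8)); np.savez("top5.npz",**c)
```

```text
tail cr [-74.76321784  -5.72328836] bed check [[-75.31472231  34.47969216]
 [-75.24288409 -33.56960931]]
lip near [45.39497338  3.97583194]
l floor mean [-37.   65.9] jaw tops [-42.   66.2]
r floor mean [-37.1 -64.9] jaw tops [-41.8 -65.3]
knob top [578.69878224  79.55049132  81.05085029] [-77.93828696  77.82815986]
now [556.4   4.9 254.1] yaw -98.49 t 14.0 w 0.0856 ff 0.0 F [-0.  -0.9 -0.2]
(520, 110, 254, -80) -> [-0.3438, -0.6574, 0.0003, 0.0002, 0.0002, -0.1027] rows>= 1.8 
(480, 220, 230, -72) -> [-0.1353, -0.7685, 0.16, 0.0, 0.0, -0.0444] rows>= 1.9 
(430, 270, 230, -72) -> [-0.214, -0.42, 0.0, 0.0, 0.0, 0.0] rows>= 1.1
```

View pics/bar.png

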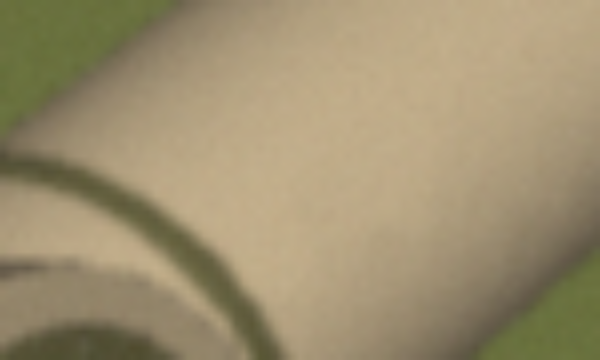

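The head is fully home, with its tail at x = −75 mm, and the supports are where expected. The arm hides the bar from the top camera, so I'll go above the bar and look with the wrist camera.

```bash
python3 -m inch '[[1,-0.34,-0.6,0,0,0,-0.05],[1,-0.34,-0.9,0,0,0,-0.1],[1,-0.34,-0.9,0,0,0,-0.1],[1,-0.34,-0.9,0,0,0,-0.1]]' >/dev/null
python3 -m inch '[[1,-0.4,-0.9,0.1,0,0,0],[1,-0.4,-0.9,0.1,0,0,0],[1,-0.4,-0.9,0.1,0,0,0],[1,-0.4,-0.9,0.1,0,0,0]]'
python3 - <<'E'
from rel import *
c=grab("wrist"); cv2.imwrite("pics/w6.png",c["im"]); np.savez("w6.npz",**c); plan([]); print(proj(c,[.462,.310,.04]))
E
```

```text
time_s: 15.05
tcp_pos: [0.4441, 0.2687, 0.2396]
tcp_rot: [0.997, 0.083, -0.0, 0.001]
ft_force: [0.7, -1.4, 0.4]
width: 0.0856
finger_force: 0.0
now [444.9 267.6 240. ] yaw -80.63 t 15.1 w 0.0851 ff 0.0 F [ 0.6 -0.6 -0.1]
[[238.63050064 164.27186746]]
```

View pics/w6.png

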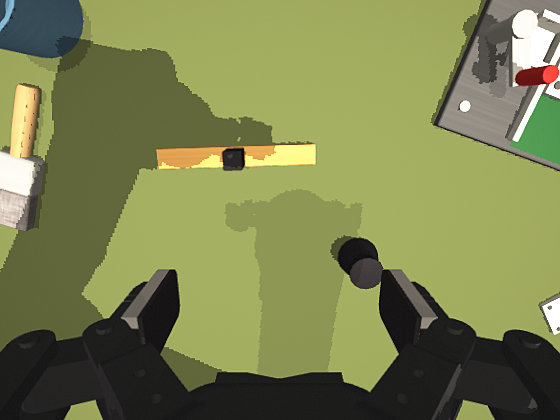

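The bar lies from (157,159) to (316,154), with its lug at (234,158). The loupe is nearby at (358,262).

Run:
```python
from rel import *
c=dict(np.load("w6.npz")); X=cloud(c)*1e3
k=np.zeros(X.shape[:2],np.uint8); k[135:180,145:330]=255
def rect(m,z,n):
    q=max(cv2.findContours(m,0,cv2.CHAIN_APPROX_NONE)[0],key=cv2.contourArea).reshape(-1,2)
    b=cv2.minAreaRect((onplane(c,q,z)[:,:2]*1e3).astype(np.float32)); print(n,np.round(b[0],1),np.round(b[1],1),round(b[2],1))
Z=X[...,2]; z=lambda a,b:((Z>a)&(Z<b)).astype(np.uint8)*255&k
rect(z(7,60),.012,"bar"); rect(z(36,48),.042,"lug")
hsv=cv2.cvtColor(c["im"],cv2.COLOR_BGR2HSV); rect(cv2.inRange(hsv,(10,110,60),(30,255,255))&k|z(36,60),.012,"barcol")
L=X[(Z>40)&(Z<50)&(np.arange(560)[None]>320)&(np.arange(560)[None]<390)&(np.arange(420)[:,None]<280)&(np.arange(420)[:,None]>235)]; print("loupe",L.mean(0))
```

```text
bar [463.2 316.7] [ 24.3 157.9] 11.2
lug [465.1 317. ] [18.3 18.3] 9.4
barcol [463.6 316.5] [ 25.  159.4] 11.0
loupe [379.12501365 170.19828976  44.30755619]
```

Run:
```python
from plan import *
plan([(465,317,120,-79),(465,317,40,-79)])
```

```text
now [444.9 267.6 240. ] yaw -80.63 t 15.1 w 0.0851 ff 0.0 F [ 0.6 -0.6 -0.1]
(465, 317, 120, -79) -> [0.1851, -0.3042, 0.7995, 0.0004, -0.0001, -0.009] rows>= 2.1 
(465, 317, 40, -79) -> [0.0, 0.0, 0.5333, 0.0, 0.0, 0.0] rows>= 1.3
```

```bash
python3 -m inch '[[1,0.185,-0.304,0.3,0,0,-0.009],[1,0.185,-0.304,0.8,0,0,-0.009],[1,0.185,-0.304,0.8,0,0,-0.009],[1,0.185,-0.304,0.8,0,0,-0.009],[1,0.185,-0.304,0.8,0,0,-0.009]]'
python3 -m inch '[[0,0,0,0.2,0,0,0],[0,0,0,0.4,0,0,0],[0,0,0,0.533,0,0,0],[0,0,0,0.533,0,0,0],[-1,0,0,0.533,0,0,0],[-1,0,0,0.533,0,0,0],[-1,0,0,0.533,0,0,0],[-1,0,0,0.533,0,0,0],[-1,0,0,0.533,0,0,0],[-1,0,0,0.533,0,0,0]]' 
python3 -m inch '[[-1,0,0,-0.3,0,0,0],[-1,0,0,-0.7,0,0,0],[-1,0,0,-1,0,0,0],[-1,0,0,-1,0,0,0],[-1,0,0,-1,0,0,0]]'
python3 - <<'E'
from rel import *
print(fromcr(-42,0)); plan([(500,200,190,-90),(550,90,170,-98.6),(602.7,-2.8,140,-98.6)])
E
```

```text
time_s: 15.72
tcp_pos: [0.4654, 0.3175, 0.122]
tcp_rot: [0.995, 0.096, 0.001, -0.0]
ft_force: [-0.4, 0.5, 0.2]
width: 0.085
finger_force: 0.0
time_s: 16.98
tcp_pos: [0.4649, 0.3186, 0.0419]
tcp_rot: [0.995, 0.097, 0.001, -0.001]
ft_force: [-0.8, -1.1, 7.5]
width: 0.0171
finger_force: 59.5
time_s: 17.6
tcp_pos: [0.4633, 0.3187, 0.1902]
tcp_rot: [0.995, 0.097, -0.0, -0.0]
ft_force: [0.1, -0.7, -1.8]
width: 0.0169
finger_force: 59.8
(np.float64(602.6667670527308), np.float64(-2.755757776329234))
now [463.3 318.7 190.2] yaw -78.87 t 17.6 w 0.0169 ff 59.8365443944931 F [ 0.1 -0.7 -1.8]
(500, 200, 190, -90) -> [0.0875, 0.8238, 0.0004, -0.0002, 0.0001, 0.0618] rows>= 2.0 
(550, 90, 170, -98.6) -> [0.3333, 0.7333, 0.1333, 0.0, 0.0, 0.0478] rows>= 2.0 
(602.7, -2.8, 140, -98.6) -> [0.4399, 0.5592, 0.2, 0.0, 0.0, 0.0] rows>= 1.8
```

```bash
python3 -m inch '[[-1,0.04,0.4,0,0,0,0.03],[-1,0.09,0.82,0,0,0,0.062],[-1,0.09,0.82,0,0,0,0.062],[-1,0.09,0.82,0,0,0,0.062]]'>/dev/null
python3 -m inch '[[-1,0.16,0.4,0.05,0,0,0.025],[-1,0.33,0.73,0.1,0,0,0.048],[-1,0.33,0.73,0.1,0,0,0.048],[-1,0.33,0.73,0.1,0,0,0.048]]'>/dev/null
python3 -m inch '[[-1,0.2,0.28,0.1,0,0,0],[-1,0.44,0.58,0.15,0,0,0],[-1,0.44,0.58,0.15,0,0,0],[-1,0.44,0.58,0.15,0,0,0],[-1,0.44,0.58,0.15,0,0,0]]'
python3 - <<'E'
from rel import *
c=grab("wrist"); cv2.imwrite("pics/w7.png",c["im"]); np.savez("w7.npz",**c); plan([fromcr(-42,-5)+(150,-98.6)]); print(tocr(np.array(r.observe()["tcp_pos"])*1e3))
E
```

```text
time_s: 19.23
tcp_pos: [0.6018, -0.0026, 0.1524]
tcp_rot: [0.997, -0.074, -0.0, -0.001]
ft_force: [-0.7, 0.4, -2.1]
width: 0.0169
finger_force: 60.2
now [601.8  -2.9 152.5] yaw -98.54 t 19.27 w 0.0169 ff 60.1997709274292 F [ 0.6 -0.5 -2.8]
(np.float64(601.9234048832462), np.float64(-7.700190270051757), 150, -98.6) -> [0.0052, 0.0313, 0.0169, -0.0003, 0.0002, 0.0003] rows>= 0.1 
[-42.78145179  -0.29986947]
```

View pics/w7.png

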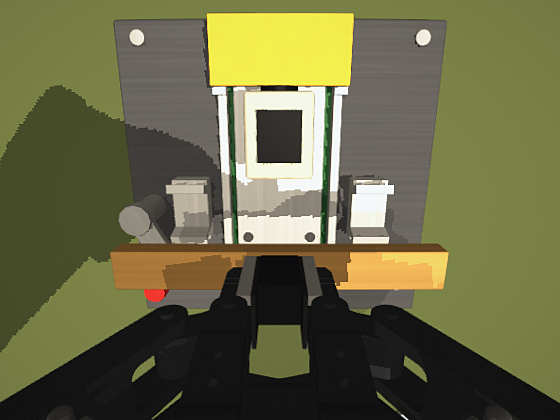

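The bar is held across the cradle, with its top face from (112,251) to (447,290). I'll get its pose relative to the cradle from depth.

Run:
```python
from rel import *
c=dict(np.load("w7.npz")); X=cloud(c)*1e3; Z=X[...,2]
k=np.zeros(Z.shape,np.uint8); k[240:295,100:460]=255
hsv=cv2.cvtColor(c["im"],cv2.COLOR_BGR2HSV); m=cv2.inRange(hsv,(8,100,20),(32,255,255))&k
zt=np.median(Z[(m>0)&(Z>110)]); print("top z L/R",np.median(Z[260:285,120:160]),np.median(Z[260:285,390:440]),zt)
t=((Z>zt-1.5)&(Z<zt+3)&(m>0)); D=tocr(X[t]); 
yb=np.arange(-75,80,5); fr=[];bk=[];yy=[]
for y in yb:
    s=D[(abs(D[:,1]-y)<2.5)]
    if len(s)>20 and abs(y)>35: fr.append(np.percentile(s[:,0],98));bk.append(np.percentile(s[:,0],2));yy.append(y)
mid=(np.array(fr)+bk)/2; f=np.polyfit(yy,mid,1); print("x mid",mid.round(1),"fit",f,"yaw err deg",-np.degrees(np.arctan(f[0])))
print("y ends",np.percentile(D[:,1],[.3,99.7]))
```

```text
top z L/R 121.78156843528613 121.88999365181779 121.59735264122577
x mid [-43.4 -43.4 -43.5 -43.4 -43.3 -43.4 -43.4 -43.5 -43.4 -43.5 -43.5 -43.4
 -43.3 -43.2 -43.7 -43.7] fit [-5.92487800e-04 -4.34439757e+01] yaw err deg 0.03394704635876845
y ends [-78.3987134   80.03075974]
```

```bash
python3 -m inch '[[-1,0.009,0.037,0,0,0,0],[-1,0.009,0.037,0.2,0,0,0],[-1,0.009,0.037,0.4,0,0,0],[-1,0.009,0.037,0.45,0,0,0],[-1,0.009,0.037,0.5,0,0,0],[-1,0.009,0.037,0.53,0,0,0],[-1,0.009,0.037,0.53,0,0,0]]'
python3 -m inch '[[-1,0,0,0.01,0,0,0],[-1,0,0,0.02,0,0,0],[-1,0,0,0.02,0,0,0]]'
python3 - <<'E'
from rel import *
c=grab("wrist"); np.savez("w8.npz",**c); plan([]); X=cloud(c)*1e3; print(tocr(np.array(r.observe()["tcp_pos"])*1e3), np.median(X[262:285,120:150,2]),np.median(X[262:285,400:430,2]))
E
```

```text
time_s: 20.15
tcp_pos: [0.603, -0.011, 0.0735]
tcp_rot: [0.997, -0.076, 0.0, -0.0]
ft_force: [0.5, 0.8, -2.4]
width: 0.0166
finger_force: 60.1
time_s: 20.52
tcp_pos: [0.6028, -0.0109, 0.0702]
tcp_rot: [0.997, -0.076, 0.0, -0.0]
ft_force: [-0.2, 0.3, -1.6]
width: 0.017
finger_force: 60.1
now [602.8 -11.   70.2] yaw -98.72 t 20.57 w 0.017 ff 60.065388679504395 F [ 0.2  0.4 -2.7]
[-40.62903887  -8.08297398] 39.52282096380528 39.68003126624442
```

```bash
python3 -m inch '[[-1,0,0,0.008,0,0,0],[-1,0,0,0.013,0,0,0],[-1,0,0,0.013,0,0,0]]'
python3 -m inch '[[-1,0,0,0.007,0,0,0],[-1,0,0,0.007,0,0,0]]'
python3 - <<'E'
from rel import *
c=grab("wrist"); np.savez("w8.npz",**c); plan([]); X=cloud(c)*1e3; print(np.median(X[262:285,120:150,2]),np.median(X[262:285,400:430,2]))
E
```

```text
time_s: 20.95
tcp_pos: [0.6028, -0.011, 0.0681]
tcp_rot: [0.997, -0.076, -0.0, 0.0]
ft_force: [-0.5, 0.3, -2.2]
width: 0.0171
finger_force: 60.3
time_s: 21.2
tcp_pos: [0.6029, -0.011, 0.068]
tcp_rot: [0.997, -0.076, 0.0, -0.0]
ft_force: [-2.8, 0.8, 8.5]
width: 0.017
finger_force: 61.7
now [602.8 -11.   68. ] yaw -98.73 t 21.25 w 0.0163 ff 61.66791915893555 F [-2.4  0.4  7.1]
37.30702897475614 37.443640306404106
```

```bash
python3 -m inch '[[0,0,0,-0.003,0,0,0],[0,0,0,-0.003,0,0,0],[0,0,0,-0.003,0,0,0],[0,0,0,-0.003,0,0,0],[0,0,0,-0.2,0,0,0],[0,0,0,-0.5,0,0,0],[0,0,0,-0.9,0,0,0],[0,0,0,-0.9,0,0,0]]'
python3 -m inch '[[-1,-0.4,0,0,0,0,0],[-1,-0.65,0,0,0,0,0],[-1,-0.65,0,0,0,0,0],[-1,-0.65,0,0,0,0,0]]'
python3 - <<'E'
from rel import *
c=grab("wrist"); np.savez("w9.npz",**c); cv2.imwrite("pics/w9.png",c["im"])
X=cloud(c)*1e3; hsv=cv2.cvtColor(c["im"],cv2.COLOR_BGR2HSV); Z=X[...,2]; d=tocr(X)
near=(abs(d[...,0]+42)<22)&(abs(d[...,1])<95)
m=(cv2.inRange(hsv,(8,100,20),(32,255,255))>0)&near&(Z>32)&(Z<44); D=d[m]
print("bar n",m.sum(),"x",np.percentile(D[:,0],[1,50,99]),"y",np.percentile(D[:,1],[.5,99.5]))
for s in(-1,1):
    q=m&(d[...,1]*s>40); print(s,"z",np.median(Z[q]),"x mid",np.percentile(d[q][:,0],[2,98]).mean())
k=cv2.inRange(hsv,(0,150,80),(6,255,255))>0; K=X[k&(Z>77)&(Z<88)]; print("knob",tocr(K.mean(0)))
plan([fromcr(-108,80)+(200,-98.6),fromcr(-108,80)+(84,-98.6)])
E
```

```text
time_s: 22.25
tcp_pos: [0.6047, -0.0117, 0.2061]
tcp_rot: [0.997, -0.076, 0.003, -0.0]
ft_force: [0.5, 0.3, 0.1]
width: 0.0425
finger_force: 0.0
time_s: 22.75
tcp_pos: [0.5073, 0.004, 0.202]
tcp_rot: [0.997, -0.076, 0.0, 0.0]
ft_force: [0.7, -0.8, -0.7]
width: -0.0003
finger_force: 0.0
bar n 4904 x [-51.19883461 -41.56820664 -31.98800233] y [-86.5071082   71.53620621]
-1 z 37.4277690581248 x mid -41.68339763452946
1 z 37.311712580238854 x mid -41.378589421602726
knob [-78.49285828  77.88152065]
now [507.6   3.8 202. ] yaw -98.69 t 22.8 w -0.0004 ff 0.0 F [ 0.5 -0.8  0.1]
(np.float64(549.2940528473473), np.float64(86.16754276042806), 200, -98.6) -> [0.1919, -0.5849, 0.0134, 0.0001, -0.0003, -0.0005] rows>= 1.5 
(np.float64(549.2940528473473), np.float64(86.16754276042806), 84, -98.6) -> [0.0, 0.0, 0.7733, 0.0, 0.0, 0.0] rows>= 1.9
```

View pics/w9.png

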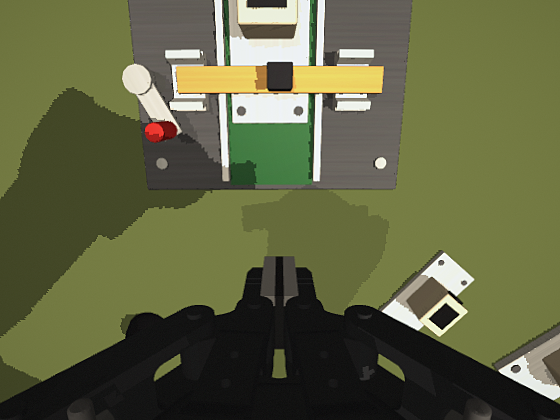

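The bar is seated in both supports at x −41.5, y −7.5 mm, and level. The keeper is still open, with its knob at (153,131). I'll go in behind the knob with closed fingers.

```bash
python3 -m inch '[[-1,0.19,-0.58,0,0,0,0],[-1,0.19,-0.58,0,0,0,0],[-1,0.19,-0.58,0,0,0,0],[-1,0.19,-0.58,0,0,0,0]]'>/dev/null
python3 -m inch '[[-1,0,0,0.3,0,0,0],[-1,0,0,0.6,0,0,0],[-1,0,0,0.79,0,0,0],[-1,0,0,0.79,0,0,0],[-1,0,0,0.79,0,0,0]]'
python3 - <<'E'
from rel import *
o=np.array(r.observe()["tcp_pos"])*1e3; print(tocr(o),o[2],r.observe()["ft_force"])
plan([fromcr(*p)+(84,-98.6) for p in [(-96,80),(-87,69),(-74.5,61),(-66,58),(-60,57)]])
E
```

```text
time_s: 23.92
tcp_pos: [0.5483, 0.0844, 0.0847]
tcp_rot: [0.997, -0.077, 0.001, 0.0]
ft_force: [-0.6, 0.2, 0.1]
width: -0.0006
finger_force: 0.0
[-108.74578822   78.13842472] 84.66121985940748 [-0.56181416  0.15268556  0.12993088]
now [548.3  84.4  84.7] yaw -98.81 t 23.93 w -0.0006 ff 0.0 F [-0.6  0.2  0.1]
(np.float64(561.1606908322814), np.float64(84.38347355366498), 84, -98.6) -> [0.0849, -0.0128, 0.0045, 0.0, -0.0003, -0.0012] rows>= 0.2 
(np.float64(568.4252725481158), np.float64(72.16767016240311), 84, -98.6) -> [0.0601, 0.0733, 0.0, 0.0, 0.0, 0.0] rows>= 0.2 
(np.float64(579.5969743112468), np.float64(62.39817274873555), 84, -98.6) -> [0.0834, 0.0533, 0.0, 0.0, 0.0, 0.0] rows>= 0.2 
(np.float64(587.5564922488842), np.float64(58.16779756437818), 84, -98.6) -> [0.0567, 0.02, 0.0, 0.0, 0.0, 0.0] rows>= 0.1 
(np.float64(593.3411388074544), np.float64(56.28687646225214), 84, -98.6) -> [0.04, 0.0066, 0.0, 0.0, 0.0, 0.0] rows>= 0.1
```

```bash
python3 -m inch '[[-1,0.04,-0.01,0,0,0,0],[-1,0.085,-0.01,0,0,0,0],[-1,0.115,0.025,0,0,0,0],[-1,0.145,0.06,0,0,0,0],[-1,0.19,0.09,0,0,0,0],[-1,0.229,0.114,0,0,0,0],[-1,0.229,0.114,0,0,0,0]]'
python3 - <<'E'
from rel import *
c=grab("wrist"); cv2.imwrite("pics/w10.png",c["im"]); o=np.array(r.observe()["tcp_pos"])*1e3; print(tocr(o))
X=cloud(c)*1e3; hsv=cv2.cvtColor(c["im"],cv2.COLOR_BGR2HSV); k=cv2.inRange(hsv,(0,150,60),(6,255,255))>0; K=X[k&(X[...,2]>77)&(X[...,2]<88)]; print("knob",len(K),tocr(K.mean(0)) if len(K) else X[k].mean(0))
E
```

```text
time_s: 24.8
tcp_pos: [0.5792, 0.0627, 0.0839]
tcp_rot: [0.997, -0.076, 0.0, 0.0]
ft_force: [-2.2, -1.4, 0.4]
width: -0.0004
finger_force: 0.7
[-74.93572799  61.81979113]
knob 992 [-55.78775856  59.52623737]
```

The knob is following, with θ at about 0.34. I'll finish the swing.

```bash
python3 -m inch '[[-1,0.04,0.015,0,0,0,0],[-1,0.07,0.022,0,0,0,0],[-1,0.096,0.026,0,0,0,0],[-1,0.105,0.026,0,0,0,0],[-1,0.105,0.026,0,0,0,0]]'
python3 -m inch '[[-1,0.01,0,0,0,0,0],[-1,0.016,0,0,0,0,0],[-1,0.016,0,0,0,0,0]]'
python3 - <<'E'
from rel import *
c=grab("wrist"); o=np.array(r.observe()["tcp_pos"])*1e3; print(tocr(o))
X=cloud(c)*1e3; hsv=cv2.cvtColor(c["im"],cv2.COLOR_BGR2HSV); k=cv2.inRange(hsv,(0,150,60),(6,255,255))>0; K=X[k&(X[...,2]>77)&(X[...,2]<88)]; print("knob",len(K),tocr(K.mean(0)) if len(K) else X[k].mean(0))
E
```

```text
time_s: 25.48
tcp_pos: [0.5939, 0.0572, 0.0836]
tcp_rot: [0.997, -0.076, -0.0, -0.0]
ft_force: [-4.2, -0.7, 2.2]
width: -0.0002
finger_force: 1.9
time_s: 25.85
tcp_pos: [0.5942, 0.057, 0.0834]
tcp_rot: [0.997, -0.076, -0.002, -0.0]
ft_force: [-10.5, -1.3, 6.6]
width: 0.0001
finger_force: 5.2
[-59.34718497  57.87725278]
knob 999 [-40.46441979  56.68332762]
```

```bash
python3 -m inch '[[-1,-0.1,0,0,0,0,0],[-1,-0.3,0,0,0,0,0],[-1,-0.3,0,-0.4,0,0,0],[-1,-0.3,0,-0.9,0,0,0],[-1,-0.3,0,-0.9,0,0,0]]'
python3 -m inch '[[-1,-0.2,0.4,-0.3,0,0,0],[-1,-0.2,0.4,-0.3,0,0,0],[-1,-0.2,0.4,-0.3,0,0,0],[-1,-0.2,0.4,-0.3,0,0,0]]'
python3 - <<'E'
from rel import *
c=grab("wrist"); cv2.imwrite("pics/w11.png",c["im"])
X=cloud(c)*1e3; hsv=cv2.cvtColor(c["im"],cv2.COLOR_BGR2HSV); Z=X[...,2]; d=tocr(X)
k=cv2.inRange(hsv,(0,150,80),(6,255,255))>0; K=X[k&(Z>77)&(Z<88)]; kn=tocr(K.mean(0)); print("knob",kn,"theta",np.arctan2(-42-kn[0],98-kn[1]))
m=(cv2.inRange(hsv,(8,100,20),(32,255,255))>0)&(abs(d[...,0]+42)<22)&(abs(d[...,1])<95)&(Z>32)&(Z<44); D=d[m]
print("bar y",np.percentile(D[:,1],[.5,99.5]),"x",[np.percentile(d[m&(d[...,1]*s>40)][:,0],[2,98]).mean().round(1) for s in(-1,1)],"z",[np.median(Z[m&(d[...,1]*s>40)]).round(1) for s in(-1,1)])
q=(abs(d[...,1])<28)&(Z>15)&(Z<23)&(d[...,0]<-55)&(d[...,0]>-90); print("tail x",np.percentile(d[q][:,0],1),"z",np.median(Z[q])); plan([])
E
```

```text
time_s: 26.52
tcp_pos: [0.5538, 0.0638, 0.2222]
tcp_rot: [0.997, -0.076, 0.003, -0.001]
ft_force: [0.6, 0.7, 0.1]
width: -0.0002
finger_force: 0.0
time_s: 27.02
tcp_pos: [0.5137, 0.0101, 0.2628]
tcp_rot: [0.997, -0.075, -0.0, -0.0]
ft_force: [0.5, 0.0, -0.1]
width: 0.0002
finger_force: 0.0
knob [-42.10969467  55.71918458] theta 0.002594425426878457
bar y [-86.63474932  68.05482412] x [np.float64(-41.7), np.float64(-41.5)] z [np.float64(37.4), np.float64(37.5)]
tail x -74.19690074248113 z 19.322488401978553
now [513.7  10.1 262.7] yaw -98.62 t 27.07 w 0.0003 ff 0.0 F [-0.3 -0.2  0.1]
```

View pics/w11.png

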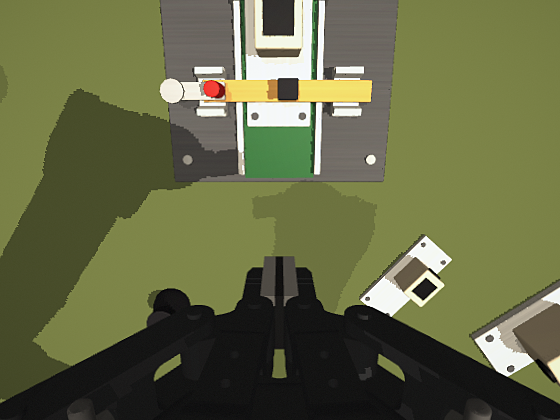

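The keeper is closed over the bar's end, with its knob at (212,88). The bar is level in both supports, the head is home, and the robot is clear of everything.

```bash
python3 -c "from rig import r; print(r.sign_off())"
```

```text
the job is handed in; nothing more can be done
None
```

The job is handed in at about 27 s: the head is home under the lip, the bar is down in both supports (about 7.5 mm off centre, limit 13), the keeper is closed, the gripper is clear, and no bystander was touched.

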